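Lift the red-capped vial out of the heater block and stand it on the balance

ROBOT

A 6-joint arm with a two-finger parallel gripper is mounted at the origin on a cart in front of the work surface, level with it; the furniture and walls round the work are solid. World frame = base frame: x ahead of the robot, y to its left, z up, the work surface at z = 0. Lengths are in m, angles in rad, forces in N, time in s.
With the tool pointing down it reaches from about 0.35 to 0.85 m from the base axis. Payload 8.1 kg.
Tool frame: the origin (TCP) lies on the mounting face of the last link; the fingertips stand 186 mm ahead of it and the grasp point (between the pads) lies 167 mm ahead of it (robot.finger_overhang is the distance from the TCP to the fingertips, in m); z points along the fingers, y is the line along which they close (so a half turn about z gives the same grasp; the last joint's range is limited). The gripper opens to 93 mm and grips with 3 to 60 N. Pads are 15 mm wide; open, the fingers measure 128 mm over their backs; the gripper's body (75 mm by 188 mm) begins 65 mm behind the grasp point.
Start: joints at [1.164, 0.13, 1.488, -0, 1.523, -0.085], TCP at [0.19, 0.569, 0.405] pointing down, gripper open.
Joint ranges: [-2.96, 2.96], [-0.89, 2.26], [0.02, 2.5], [-1.34, 4.48], [0, 2.73], [-2.66, 2.66]. Speed limits (rad/s): [2.39, 2.39, 2.79, 3.14, 3.14, 3.14].

INTERFACE

Orientations are given as a rotation vector (axis times angle).
In Python, from plant import readout, read_camera, get_calibration, job, robot gives the robot as it stands.
- The arm moves only by the shell command python3 -m handwheel 'ROWS' [FORCE]. ROWS is JSON, a list of rows, each a list of 5 numbers: the shift along the world's x, y, z in cm, then the turn about the world's z in rad, then the closure, from 0 (fully open) to 1 (shut). In form: [[tx, ty, tz, spin, gripper], ...]. A call has 1 to 10 rows; each row shifts and turns the commanded pose from where the row before left it; what a row does not reach is not made up. A row lasts 1/8 s, in which the tool goes at most 62.5 mm and 10.7 degrees, less where a joint would pass 70% of its speed; a pose out of reach is approached as far as the arm can. A call is refused whole if a number of a shift passes 6.25 or a number of a turn 0.188, either way. A call with a gripper value outside its range is refused whole. The fingers move at their own pace and stop on an object; FORCE is the grip in N (left out, the last holds). Time passes only in rows, so rows that do not move let the fingers close. It gives the time, the measured TCP pose, the force, the opening and the grip force at its end, in the units of the state.
- readout.read_state(): the state, without advancing time (a new reading comes with each control period).
- read_camera(name): name is "scene" or "side" or "wrist"; returns the picture (400x640x3 uint8, red, green, blue); there is no depth.
- get_calibration(name): a dict with "fovy" (degrees; the focal length in pixels is half the picture's height over the tangent of half this angle, whatever the lens; pixels are square), "cx", "cy" (the principal point, pixels), "pose" (4x4, takes a point from camera to world coordinates). Camera axes: x right, y down, z forward; pixel columns grow to the right and rows downward; lengths in m; the calibration is good to about 2 mm. A picture is of the moment at which its call begins: read the wrist's pose just before it. get_calibration takes no time and is no camera call; for the wrist camera it gives the pose at the moment of the call.
- job.close_job(): hands the job in; it is judged then, once.
The state is a dict: "t": time; "q": joint angles; "dq": joint speeds; "joint_torque": joint torques, N m; "tool_pos": TCP position; "orientation": TCP orientation; "force": force on the tool from outside, world axes, zero at the start; "wrist_torque": the same for the moment, N m; "opening": finger opening in m; "gripper_force": force on a finger pad.
Only numpy, scipy, OpenCV 4.12 (cv2) and the standard library are available. Lean on these libraries where they do the work, as an engineer would, in place of code of your own. Each camera call takes 0.05 s, during which the arm holds its last target. There are 200 camera calls.

TASK

Lift the red-capped vial straight up out of its well in the aluminium heater block and stand it upright, near the middle of the balance's round steel pan, so that it can be weighed. Set it down without dropping it and let go; leave the black-capped vial in its well.

Things in the scene. Friction and masses are not known exactly. Their poses are not given: they have to be found in the camera images.
- red_vial: Glass bottle, 80 mm tall, body 35 mm wide, 86 g. Red screw cap 28 mm wide, from 64 to 80 mm above the origin. Origin at the centre of its underside, z up its axis. Starts in the middle well of the heater, 55 mm deep in it, so only the top 25 mm stands out; any yaw; nothing but light friction holds it.
- heater: Cold vial heater, fixed: aluminium block 78 (x) x 190 (y) mm on a grey plinth. Origin on the worktop under the middle well; y along the row of 3 wells, z up; block top at z 95 mm, wells 55 mm deep. Wells at y 0 (38 mm wide, red vial, 1.5 mm spare all round), +60 (black vial), -60 mm (empty). Open fingers fit round the red cap only across the row, closing along the heater's x.
- black_vial: Glass bottle with a black screw cap, 95 mm tall, 42 mm wide, cap 34 mm wide. Stands in the heater's well at y +60 mm, its top 40 mm above the block (135 mm above the worktop), and stays there. Origin at the centre of its underside, z up.
- pan (a point): Centre of the top face of the balance's round steel pan: flat, rigid, 110 mm wide, 60 mm above the worktop, z up. The balance is a white box 200 (x) x 160 (y) mm, 46 mm high, fixed to the worktop; the pan sits 30 mm behind its middle (away from the robot), and nothing on it stands higher than the pan.
Mind the look-alikes: they are no part of the job. Leave any blue look-alike of the red_vial alone.

How it is judged:
On the way:
1. the red-capped vial is lifted upright, its underside clear above the block, over its own well (z of red_vial in the frame of heater above 0.097 m and horizontal distance between red_vial and heater below 0.03 m and angle between red_vial's own z axis and vertical below 0.26 rad), for 0.05 s.
At the end, for the whole second after the job is handed in: The red-capped vial stands released, upright (within 10 degrees) and at rest on the balance pan, within 25 mm of the pan's centre, and the black-capped vial is still seated in its well (within 10 mm) (horizontal distance between red_vial and pan below 0.025 m and z of red_vial in the frame of pan between -0.006 and 0.006 m and angle between red_vial's own z axis and vertical below 0.17 rad and linear speed of red_vial below 0.02 m/s and horizontal distance between black_vial and heater below 0.07 m and z of black_vial in the frame of heater below 0.05 m); the robot touches nothing.
It fails at once if the red-capped vial is dropped or thrown (moves faster than 0.45 m/s while the fingers do not hold it) (contact force between the fingers and red_vial below 0.1 N and linear speed of red_vial above 0.45 m/s).
It fails at once if the black-capped vial is pulled more than 20 mm out of its well (z of black_vial in the frame of heater above 0.06 m).
It also fails if it takes over 42 s, if anything falls off the work surface, if the arm or the gripper's body presses on something with over 40 N, if the wrist force passes 120 N, or if a joint passes its speed limit or range.

## Working session

There is one attempt and no reset: what is moved stays moved. The work goes in short steps, Python scripts to look and compute and a shell command to move; the robot and the scene stay as the last step left them, time stands still between calls to the robot, and variables do not carry over. Pictures are saved under pics/ and viewed, at most 10 in all, crops included, and the job is handed in when it is done.

```bash
mkdir -p pics
cat > h.py <<'E'
import numpy as np,cv2
from plant import readout, read_camera, get_calibration, job, robot
def snap(n,f):
    c=get_calibration(n); im=read_camera(n); cv2.imwrite(f'pics/{f}.png',im[:,:,::-1]); return c,im
def ray(c,u,v):
    f=200/np.tan(np.radians(c['fovy'])/2); P=np.array(c['pose'])
    return P[:3,3],P[:3,:3]@np.array([(u-c['cx'])/f,(v-c['cy'])/f,1])
def atz(c,u,v,z):
    o,d=ray(c,u,v); return o+d*(z-o[2])/d[2]
def proj(c,p):
    f=200/np.tan(np.radians(c['fovy'])/2); P=np.array(c['pose']); q=P[:3,:3].T@(np.array(p)-P[:3,3]); return q[:2]/q[2]*f+[c['cx'],c['cy']]
E
python3 - <<'E'
from h import *
for n in ['scene','side','wrist']:
    c,_=snap(n,n+'0'); print(n,c['fovy'],c['cx'],c['cy'],np.round(c['pose'],3).tolist())
print(readout.read_state(), {k:v for k,v in get_calibration('scene').items() if k!='pose'})
a=cv2.imread('pics/scene0.png');b=cv2.imread('pics/side0.png')
E
```

```text
scene 46.46247608694845 320.72460513176685 199.39081679056494 [[0.537, -0.534, 0.654, -0.197], [-0.844, -0.351, 0.407, -0.398], [0.012, -0.77, -0.638, 0.757], [0.0, 0.0, 0.0, 1.0]]
side 52.62872834237076 327.97278778307526 202.700947141665 [[-0.952, -0.181, 0.247, 0.281], [-0.306, 0.543, -0.782, 0.726], [0.008, -0.82, -0.572, 0.587], [0.0, 0.0, 0.0, 1.0]]
wrist 69.98787787988616 318.2646913732916 202.85846152786723 [[0.316, 0.917, 0.244, 0.123], [0.949, -0.305, -0.082, 0.591], [-0.001, 0.258, -0.966, 0.383], [0.0, 0.0, 0.0, 1.0]]
{'t': 0.15, 'q': array([ 1.16360436e+00,  1.30982533e-01,  1.48903411e+00, -4.25445737e-06,
        1.52298197e+00, -8.54156592e-02]), 'dq': array([-0.00184405, -0.00256429, -0.00366959,  0.00193469,  0.00047595,
        0.00185585]), 'joint_torque': array([ 8.05652217e-04, -5.60481262e+01, -4.92333484e+01,  7.69602740e-02,
        3.07969004e-02, -4.19620903e-05]), 'tool_pos': array([0.1896709 , 0.56904915, 0.40392857]), 'orientation': array([-5.03212599e-01, -3.10068525e+00,  2.14322801e-03]), 'force': array([0.12875175, 0.57278814, 0.04443335]), 'wrist_torque': array([-0.01344692,  0.04020359,  0.05243692]), 'gripper_force': 0.0, 'opening': 0.09264042144680067} {'fovy': 46.46247608694845, 'cx': 320.72460513176685, 'cy': 199.39081679056494}
```

View pics/scene0.png

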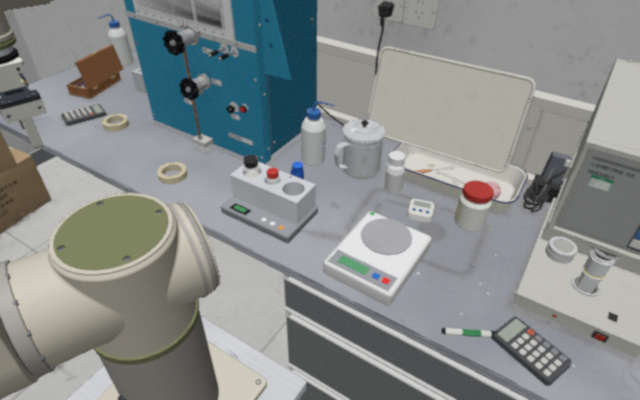

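View pics/side0.png

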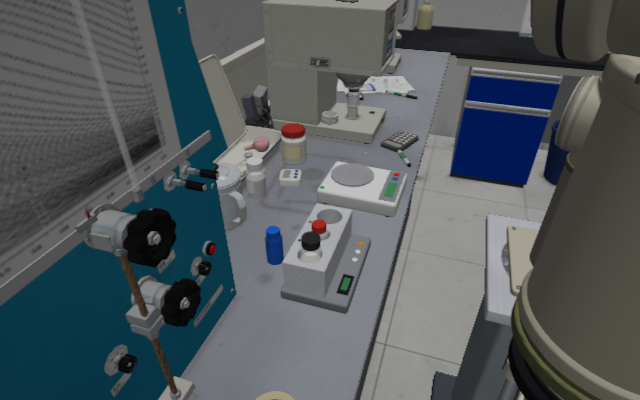

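Scene view: red cap is near (273,174), black near (251,162), the blue look-alike near (297,171) and the pan near (387,236). Side view: red (319,227), black (311,241), pan (352,175). I'll enlarge both.

Run:
```python
import cv2
a=cv2.imread('pics/scene0.png')[140:310,215:440]
b=cv2.imread('pics/side0.png')[155:310,250:420]
cv2.imwrite('pics/ca.png',cv2.resize(a,None,fx=3.5,fy=3.5,interpolation=2))
cv2.imwrite('pics/cb.png',cv2.resize(b,None,fx=3.8,fy=3.8,interpolation=2))
```

```text
(no output)
```

View pics/ca.png

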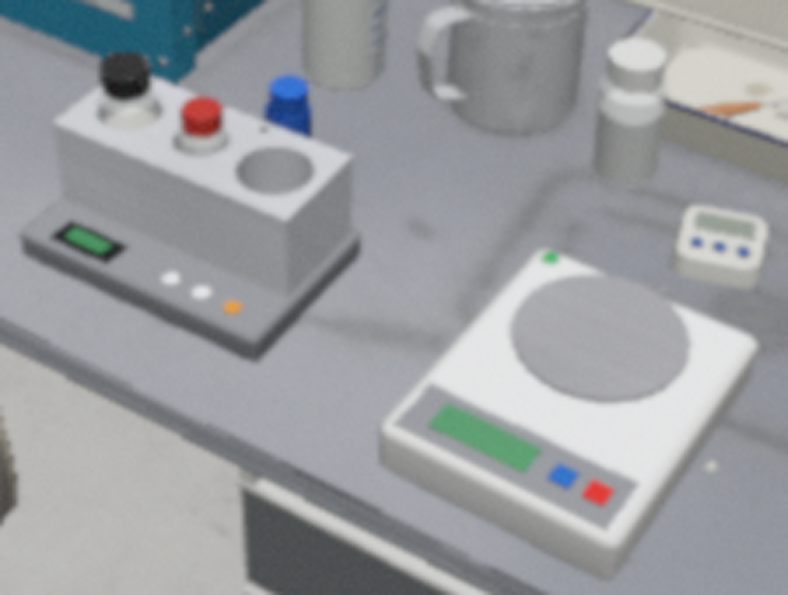

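View pics/cb.png

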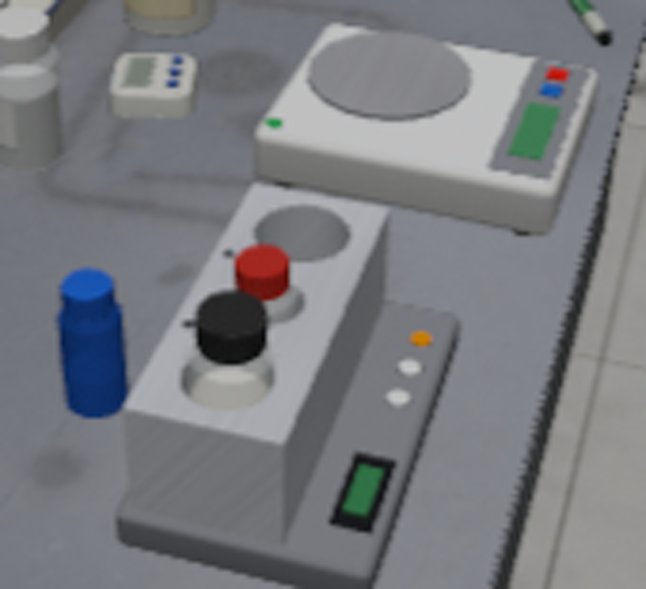

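Run:
```python
from h import *
s=get_calibration('scene');d=get_calibration('side')
R={}
for n,z,a,b in [('red',.12,(203,108),(262,257)),('black',.135,(123,66),(232,311)),('well',.095,(275,170),(302,232)),('pan',.06,(600,338),(389,75))]:
    p=atz(s,215+a[0]/3.5,140+a[1]/3.5,z);q=atz(d,250+b[0]/3.8,155+b[1]/3.8,z);R[n]=(p+q)/2
    print(n,p.round(4),q.round(4))
    m=R['black'][:2]-R['well'][:2] if n=='well' else None
print('row yaw',np.degrees(np.arctan2(m[1],m[0])),np.linalg.norm(m),'mid',(R['black']+R['well'])/2)
import cv2
st=readout.read_state();M=cv2.Rodrigues(st['orientation'])[0];print(M.round(3))
```

```text
red [0.4818 0.1555 0.12  ] [0.4779 0.1554 0.12  ]
black [0.4744 0.2153 0.135 ] [0.4715 0.2162 0.135 ]
well [0.4795 0.0966 0.095 ] [0.4752 0.0974 0.095 ]
pan [ 0.4888 -0.1386  0.06  ] [ 0.487  -0.1318  0.06  ]Traceback (most recent call last):
  File "<stdin>", line 8, in <module>
TypeError: 'NoneType' object is not subscriptable
```

```bash
python3 -m handwheel '[[2.9,-4.1,0,-0.12,0],[2.9,-4.1,0,-0.12,0],[2.9,-4.1,0,-0.12,0],[2.9,-4.1,0,-0.12,0],[2.9,-4.1,0,-0.12,0],[2.9,-4.1,0,-0.12,0],[2.9,-4.1,0,-0.12,0],[2.9,-4.1,0,-0.12,0],[2.9,-4.1,0,-0.12,0],[0,0,0,0,0]]' 20
python3 - <<'E'
from h import *
c,im=snap('wrist','w1'); st=readout.read_state();M=cv2.Rodrigues(st['orientation'])[0];print(st['tool_pos'],M.round(3).tolist(),st['t'])
for p in [(.48,.1555,.12),(.473,.2157,.135),(.4775,.097,.095)]: print(proj(c,p))
E
```

```text
t: 1.4
tool_pos: [0.4521, 0.1977, 0.4044]
orientation: [2.032, 2.395, -0.001]
force: [0.2, 0.7, 0.2]
opening: 0.0934
gripper_force: 0.0
[0.45122916 0.1990671  0.40438878] [[-0.166, 0.986, -0.001], [0.986, 0.166, -0.0], [0.0, -0.001, -1.0]] 1.45
[338.59451232 247.62422907]
[344.28553683 191.64131334]
[325.53448729 285.42187173]
```

View pics/w1.png

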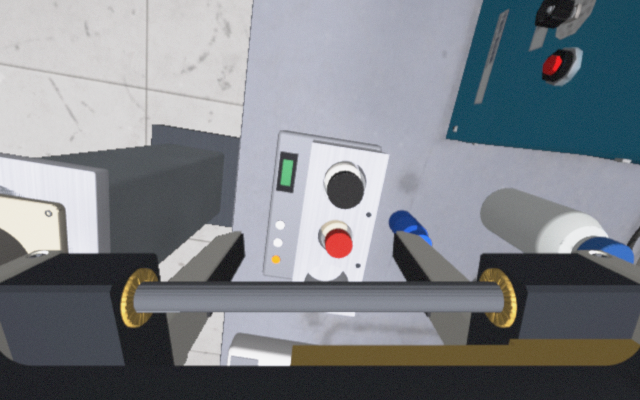

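Run:
```python
from h import *
c,im=snap('wrist','w2');a=im.astype(int)
m=(a[...,0]>130)&(a[...,1]<70)&(a[...,2]<70);m[:,:300]=0;m[:,400:]=0
v,u=np.nonzero(m);print(u.mean(),v.mean(),u.min(),u.max(),v.min(),v.max(),'red mid z.114',atz(c,u.mean(),v.mean(),.116))
A=atz(c,313,142,.095);B=atz(c,388,153,.095);d=B-A;print(A,B,np.linalg.norm(d),np.degrees(np.arctan2(d[1],d[0])))
C=atz(c,362,282,.095);d=B-C;print(C,np.degrees(np.arctan2(d[1],d[0]))-90)
cv2.imwrite('pics/w2c.png',cv2.resize(im[120:290,220:440,::-1],None,fx=3.5,fy=3.5,interpolation=2))
```

```text
338.58486707566465 245.63394683026584 326 350 234 258 red mid z.114 [0.47931557 0.15767858 0.116     ]
[0.43705767 0.25340323 0.095     ] [0.51269331 0.25525744 0.095     ] 0.07565836515512615 1.4043246727590077
[0.51662782 0.10990724 0.095     ] 1.5505713492621283
```

View pics/w2c.png

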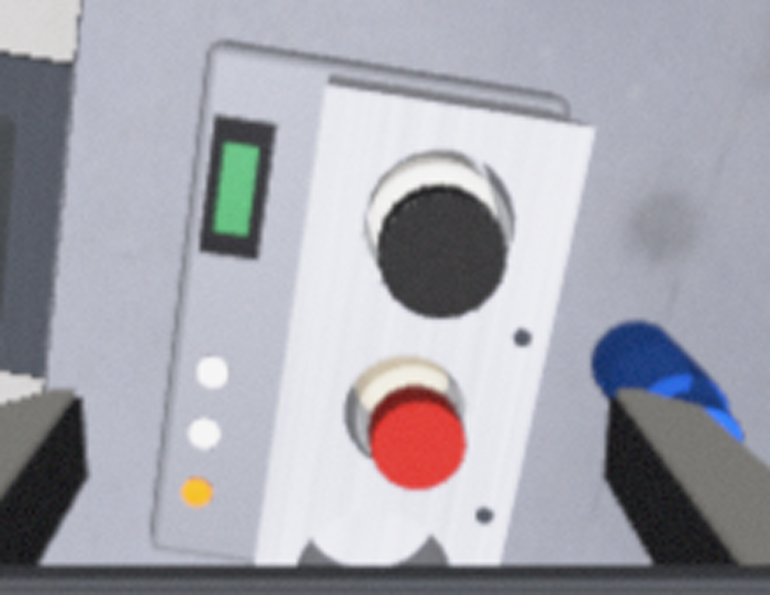

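```bash
python3 -m handwheel '[[1.5,-2.2,0,-0.07,0],[1.4,-2.2,0,-0.07,0],[0,0,-3,0,0],[0,0,-3,0,0],[0,0,0,0,0],[0,0,0,0,0]]'
python3 - <<'E'
from h import *
c,im=snap('wrist','w3'); st=readout.read_state();M=cv2.Rodrigues(st['orientation'])[0];print(st['tool_pos'],np.degrees(np.arctan2(M[1,1],M[0,1])),M[:,2])
a=im.astype(int);m=(a[...,0]>130)&(a[...,1]<70)&(a[...,2]<70);m[:,:250]=0;m[:,420:]=0
v,u=np.nonzero(m);print(len(u),u.min(),u.max(),v.min(),v.max(),atz(c,u.mean(),v.mean(),.118))
E
```

```text
t: 2.25
tool_pos: [0.4796, 0.1572, 0.3459]
orientation: [2.187, 2.255, 0.001]
force: [-0.2, -0.1, 0.2]
opening: 0.0933
gripper_force: 0.0
[0.47994341 0.15703043 0.34640198] 1.748075521975 [ 2.03227090e-03  5.89638366e-04 -9.99997761e-01]
873 301 334 205 237 [0.47964477 0.15826269 0.118     ]
```

```bash
python3 -m handwheel '[[0,0.1,-2,0,0],[0,0,-2,0,0],[0,0,-1,0,0],[0,0,-0.6,0,0],[0,0,0,0,0],[0,0,0,0,0.5],[0,0,0,0,1],[0,0,0,0,1],[0,0,0,0,1],[0,0,0,0,1]]' 20
```

```text
t: 3.55
tool_pos: [0.4797, 0.1572, 0.2887]
orientation: [-2.189, -2.253, 0.0]
force: [-0.7, -0.7, -0.4]
opening: 0.0477
gripper_force: 0.0
```

```bash
python3 -m handwheel '[[0,0,0,0,1],[0,0,0,0,1],[0,0,0,0,1],[0,0,0,0,1],[0,0,0,0,1]]'
```

```text
t: 4.18
tool_pos: [0.4792, 0.1572, 0.2884]
orientation: [-2.188, -2.253, 0.002]
force: [-5.7, -0.7, 3.1]
opening: 0.0294
gripper_force: 19.2
```

```bash
python3 -m handwheel '[[-0.1,0,0,0,1],[0,0,0.5,0,1],[0,0,1,0,1],[0,0,1,0,1],[0,0,1.5,0,1],[0,0,1.5,0,1],[0,0,1,0,1],[0,0,0,0,1]]'
```

```text
t: 5.18
tool_pos: [0.4791, 0.1573, 0.355]
orientation: [2.188, 2.253, 0.003]
force: [0.4, -0.3, -1.5]
opening: 0.0291
gripper_force: 18.5
```

```bash
python3 -m handwheel '[[0,0,1.5,0,1],[0,0,1.5,0,1],[0.1,-2,0,0,1],[0.1,-4,0,0,1],[0.2,-5,0,0,1],[0.1,-5,0,0,1],[0.2,-5,0,0,1],[0.1,-5,0,0,1],[0.1,-3,0,0,1],[0,-0.2,0,0,1]]'
python3 -m handwheel '[[0,0,-2,0,1],[0,0,-2,0,1],[0,0,-1.5,0,1],[0,0,-1,0,1],[0,0,0,0,1],[0,0,0,0,1]]'
python3 - <<'E'
from h import *
_,a=snap('scene','s2');_,b=snap('side','d2')
r=lambda i:cv2.resize(i[...,::-1],(390,500),interpolation=2)
cv2.imwrite('pics/p2.png',np.hstack([r(a[130:310,320:460]),r(b[80:260,290:430])]))
E
```

```text
t: 6.42
tool_pos: [0.4877, -0.1367, 0.3845]
orientation: [2.192, 2.25, -0.0]
force: [-0.6, -0.0, -0.2]
opening: 0.0295
gripper_force: 18.6
t: 7.18
tool_pos: [0.488, -0.1348, 0.3195]
orientation: [2.188, 2.253, 0.001]
force: [0.2, 0.2, -0.7]
opening: 0.0296
gripper_force: 18.6
```

View pics/p2.png

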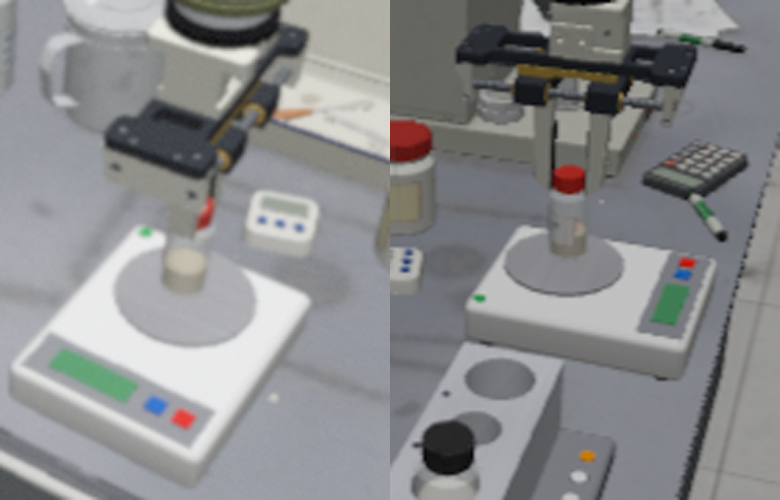

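The vial hangs upright over the middle of the pan, its base near (184,283) in the left crop and (568,245) in the right. It's about 11 mm up, so I'll lower it gently.

```bash
python3 -m handwheel '[[0,0,-0.4,0,1],[0,0,-0.4,0,1],[0,0,-0.1,0,1],[0,0,-0.1,0,1],[0,0,0,0,1],[0,0,0,0,1]]'; python3 -m handwheel '[[0,0,-0.1,0,1],[0,0,0,0,1],[0,0,0,0,1]]'
```

```text
t: 8.02
tool_pos: [0.4878, -0.1348, 0.3088]
orientation: [2.189, 2.253, 0.0]
force: [-0.8, -0.2, -1.6]
opening: 0.029
gripper_force: 18.6
t: 8.4
tool_pos: [0.488, -0.1348, 0.3085]
orientation: [2.188, 2.253, 0.001]
force: [-0.6, 1.7, 5.9]
opening: 0.0291
gripper_force: 19.7
```

Contact at 6 N, so I release slowly.

```bash
python3 -m handwheel '[[0,0,0,0,0.65],[0,0,0,0,0.6],[0,0,0,0,0.5],[0,0,0,0,0.3],[0,0,0,0,0.1],[0,0,0,0,0],[0,0,0,0,0],[0,0,0,0,0]]' 
python3 -m handwheel '[[0,0,0,0,0],[0,0,1,0,0],[0,0,2,0,0],[0,0,3,0,0],[0,0,3,0,0],[0,0,3,0,0],[0,0,0,0,0],[0,0,0,0,0],[0,0,0,0,0]]'
python3 - <<'E'
from h import *
_,a=snap('scene','s3');_,b=snap('side','d3')
r=lambda i:cv2.resize(i[...,::-1],(390,500),interpolation=2)
cv2.imwrite('pics/p3.png',np.hstack([r(a[130:310,320:460]),r(b[80:260,290:430])]))
E
```

```text
t: 9.4
tool_pos: [0.4878, -0.1348, 0.3077]
orientation: [2.189, 2.253, -0.0]
force: [-0.2, -0.6, -0.9]
opening: 0.0908
gripper_force: 0.0
t: 10.52
tool_pos: [0.4874, -0.1347, 0.4263]
orientation: [-2.188, -2.252, 0.001]
force: [0.1, -0.5, -0.6]
opening: 0.0931
gripper_force: 0.0
```

View pics/p3.png

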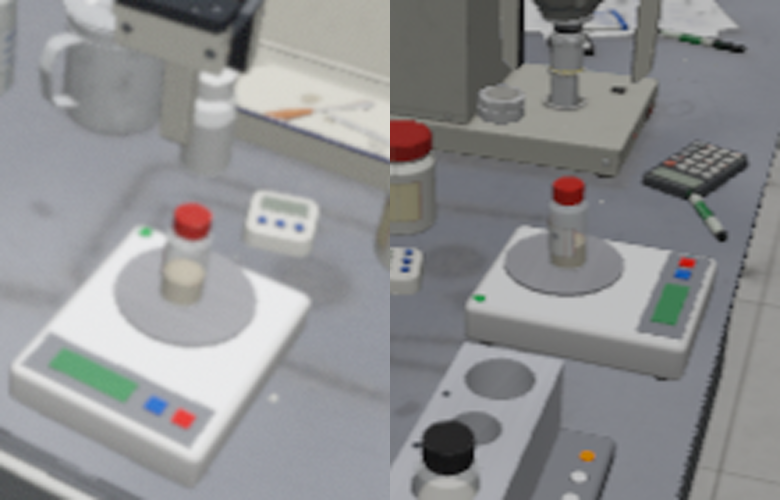

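The vial stands upright and free near the pan centre: its base is at about (182,293) against a pan centre of (185,288). The black vial is still seated.

```bash
python3 -c "from plant import job;print(job.close_job())"
```

```text
the job is handed in; nothing more can be done
None
```

The red-capped vial is standing upright and released near the middle of the balance pan, the black-capped vial is still in its well, and the job is handed in; the hand-in returned no verdict.

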